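# Sign off a timed watch movement: stop the machine, flip the status flag

### The arm

A 6-joint arm with a two-finger parallel gripper is mounted at the origin on the work surface. World frame = base frame: x ahead of the robot, y to its left, z up, the work surface at z = 0. Lengths are in mm, angles in degrees, forces in N, time in s.
With the tool pointing down it reaches from about 275 to 725 mm from the base axis. Payload 5.6 kg.
Tool frame: the origin (TCP) lies at the very end of the fingers, on their centre line; the grasp point (between the pads) lies r.grip_point_offset behind it (r.grip_point_offset is the distance from the TCP to the grasp point, in mm); z points along the fingers, y is the direction in which the jaws open and shut (so a half turn about z gives the same grasp; the last joint's range is limited). The gripper opens to 85 mm and grips with 20 to 120 N. Pads are 22 mm wide; open, the fingers measure 114 mm over their backs; the gripper's body (76 mm by 85 mm) begins 54 mm behind the grasp point. The pads swing forward as they close: fully open they stand 13 mm farther back than shut.
Start: joints at [-60.47, 14.616, 6.199, 0, -81.583, -16.306], TCP at [125.837, -535.405, 231.283] pointing down, gripper open.
Joint ranges: [-168.99, 168.99], [-69.2, 112.95], [-62.41, 85.93], [-164.36, 98.24], [-168.68, -3.75], [-174.98, 174.98]. Speed limits (degrees/s): [147.25, 147.25, 180, 180, 180, 180].

### API

Orientations are given as a 3x3 rotation matrix whose columns are the frame's x, y, z axes.
In Python, from rig import telemetry, grab_frame, get_calibration, workorder, r gives the robot as it stands.
- The arm moves only by the tool arm_command, never from a script. Its argument "rows" is a list of rows, each a list of 7 numbers: the opening, from 0 (shut) to 1 (fully open), then the shift along the tool's x, y, z in cm, then the turn, a rotation vector about the tool's x, y, z in degrees. A call has 1 to 8 rows; each row shifts and turns the pose as measured when the row begins, along the tool's axes as they then stand; what a row does not reach is not made up. A row lasts 1/10 s, in which the tool goes at most 50 mm and 8.59 degrees, less where a joint would pass 70% of its speed; a pose out of reach is approached as far as the arm can. A call with a gripper value outside its range is refused whole. The fingers move at their own pace and stop on an object; the grip force is fixed at half the most. Time passes only in rows, so rows that do not move let the fingers close. It gives the time, the measured TCP pose, the force and the opening at its end, in the units of the state.
- telemetry.sense(): the state, without advancing time (a new reading comes with each control period).
- grab_frame(name): name is "side" or "top" or "wrist"; returns the picture (400x640x3 uint8, red, green, blue); there is no depth.
- get_calibration(name): a dict with "K" (3x3 intrinsics, pixels), "D" ([k1, k2, p1, p2, k3] as OpenCV has them; the pictures are not rectified), "R" (3x3) and "t" (3): a world point X has camera coordinates R X + t. Camera axes: x right, y down, z forward; pixel columns grow to the right and rows downward; lengths in mm; the calibration is good to about 2 mm. A picture is of the moment at which its call begins: read the wrist's pose just before it. get_calibration takes no time and is no camera call; for the wrist camera it gives the pose at the moment of the call.
- workorder.hand_in(): hands the job in, once; it reports no verdict.
The state is a dict: "clock": time; "joint_positions": joint angles; "joint_vel": joint speeds; "joint_torque": joint torques, N m; "eef_pos": TCP position; "ee_rot": TCP orientation; "contact_force": force on the tool from outside, world axes, zero at the start; "ft_torque": the same for the moment, N m; "gripper_width": finger opening in mm.
Only numpy, scipy, OpenCV 4.12 (cv2) and the standard library are available. Lean on these libraries where they do the work, as an engineer would, in place of code of your own. Each camera call takes 0.05 s, during which the arm holds its last target.

### The job

The watch movement has passed its timing run: press the red button of the timing machine all the way down with a fingertip and let it come back up, then flip the flag of the blue-based stand right over its pivot, so that it lies flat on the other side with its green face up. Only push with the fingers: do not grip or lift anything, and do not shove the stand out of place. Leave the grey stand's flag orange side up and everything else where it is.

Things in the scene. Friction and masses are not known exactly. Their poses are not given: they have to be found in the camera images.
- stand_blue: Loose flag stand, 0.5 to 1.1 kg, blue base 110 x 86 x 14 mm (x, y, z), two cheeks 16 x 8 mm at y = -36 and 36 mm, 96 mm tall. Origin: centre of the underside, z up. The paddle's pivot line runs along y through (0, 0, 85) mm. At the start the paddle lies on the stand's -x side (its yaw is 0.75 to 1.15 rad). Below the paddle only the base (60 mm free height); the free edge overhangs it by 21 mm.
- stand_grey: Loose flag stand, 0.5 to 1.1 kg, grey base 110 x 86 x 14 mm (x, y, z), two cheeks 16 x 8 mm at y = -36 and 36 mm, 96 mm tall. Origin: centre of the underside, z up. The paddle's pivot line runs along y through (0, 0, 85) mm. Its paddle is to stay on the -x side. Below the paddle only the base (60 mm free height); the free edge overhangs it by 21 mm.
- flag_blue (a joint): Blue stand's paddle, 30 g, 54 mm wide, 5 mm thick, orange one side, green the other, a steel rod at the free edge. 0: level on the stand's -x side, orange up; 1.57: upright; 3.14: level on the +x side, green up; stops at 0 and 3.14. No spring, hardly any friction: falls gently to the side it leans to. Lifting the free edge takes 0.2 N.
- flag_grey (a joint): Paddle of the grey stand, same build and joint values; 0 at the start.
- edge_blue (a point): Free edge of the blue stand's paddle: middle of the steel rod (8 mm diameter, 58 mm long, parallel to the pivot), 72 mm from the pivot line; it moves with the paddle. This edge can be lifted from below by a fingertip that is tilted towards the stand.
- edge_grey (a point): The same point on the grey stand's paddle.
- timer: White desktop timing machine, fixed: a low control deck 210 mm wide (y), 150 mm deep (x), top 54 mm high, with a screen housing over its far 60 mm (x from +15 to +75 mm), 126 mm high. Origin: centre of its underside. On the deck: one red button, two grey ones (not used).
- stop (a joint): Red stop button of the timing machine, pressed straight down. 0: released; 0.006 m: fully down, at 5 N. Springs back.
- stop_top (a point): Centre of the red button's top face (28 mm diameter), at rest; button axis vertical. It is 50 mm in front of the screen housing.
- blower: Bystander: black rubber blower bulb lying on the bench, 110 mm long (x from -50 to +60 mm), 56 mm high. Origin at its underside.
- movement: Bystander: black movement holder 90 x 60 x 44 mm with a brass watch movement. Origin: centre of the underside.
- drivers: Bystander: round black stand, 90 mm diameter, with five upright screwdrivers, 125 mm tall. Origin: centre of the underside.
- dome: Bystander: clear dust dome on a blue plate, 110 mm diameter, 70 mm tall. Origin: centre of the underside.
- bottle: Bystander: white bottle, 56 mm diameter, 150 mm tall. Origin: centre of the underside.
- dish: Bystander: small steel dish, 68 mm diameter, 22 mm tall. Origin: centre of the underside.
There are look-alikes about, which are no part of the job. What is shaped like the stand_blue but purple is not meant.

How it is judged (in metres and radians):
On the way, in this order (a step that is already met when the one before it is completed fails the run):
1. the red button is pressed down (at least 4.5 of its 6 mm) (value of joint stop above 0.0045 m), for 0.04 s.
2. the blue stand's flag has gone over to its other stop, green up, with the button released (value of joint flag_blue above 3 rad and value of joint stop below 0.002 m), for 0.2 s.
At the end, for the whole second after the job is handed in: Blue stand's flag flat on its far side, green up (above 3.0 rad); grey stand's flag orange up (below 0.14 rad); button back up (under 2 mm); both stands still, upright (under 0.1 rad) and within 30 mm of their start; every bystander within 30 mm of its start (all of step 2 and value of joint flag_grey below 0.14 rad and linear speed of each of stand_blue, stand_grey below 0.02 m/s and angle between each of stand_blue, stand_grey's own z axis and vertical below 0.1 rad and distance of each of stand_blue, stand_grey, blower, movement, drivers, dome, bottle, dish from where it was at the start of the episode below 0.03 m); the robot touches nothing.
It fails at once if a flag stand is lifted or carried (more than 12 mm off the bench) (height (world z) of any of stand_blue, stand_grey above 0.012 m).
It fails at once if a flag stand is tipped by more than 0.3 rad (angle between any of stand_blue, stand_grey's own z axis and vertical above 0.3 rad).
It fails at once if a flag stand is shoved more than 30 mm out of place (distance of any of stand_blue, stand_grey from where it was at the start of the episode above 0.03 m).
It fails at once if the grey stand's flag is raised by more than 0.4 rad (value of joint flag_grey above 0.4 rad).
It fails at once if a bystander is moved or lifted by more than 30 mm (distance of any of blower, movement, drivers, dome, bottle, dish from where it was at the start of the episode above 0.03 m).
It also fails if it takes over 48 s, if anything falls off the work surface, if the arm or the gripper's body presses on something with over 40 N, if the wrist force passes 120 N, or if a joint passes its speed limit or range.

## Working session

There is one attempt and no reset: what is moved stays moved. The work goes in short steps, Python scripts to look and compute and a tool call to move; the robot and the scene stay as the last step left them, time stands still between calls to the robot, and variables do not carry over. Pictures are saved under pics/ and viewed, and the job is handed in when it is done.

Besides the shell and the picture viewer there is one more tool, called after "Emit:" as name([rows], argument=value, ...), one row to a line, values as JSON. arm_command: Moves the arm, as the interface text tells. Its arguments: {"type":"object","properties":{"rows":{"type":"array"}},"required":["rows"]}

```bash
mkdir -p pics; ls
python3 - <<'E'
from rig import telemetry, grab_frame, get_calibration, workorder, r
import cv2
s=telemetry.sense();print(s)
for n in("side","top","wrist"):
    c=get_calibration(n);print(n,c)
    cv2.imwrite(f"pics/{n}0.png",grab_frame(n)[:,:,::-1])
print(r.grip_point_offset)
E
```

```text
pics
{'clock': 0.0, 'joint_positions': array([-6.04718133e+01,  1.46522887e+01,  6.12911635e+00, -2.86198765e-02,
       -8.15836430e+01, -1.63077629e+01]), 'joint_vel': array([-0.00996009, -0.02596864,  0.0017329 ,  0.03354528,  0.05820943,
        0.02468898]), 'joint_torque': array([-1.27745912e-03, -3.86636531e+01,  2.37942713e+01,  5.36519855e+00,
       -6.01659078e-03, -1.02686209e-05]), 'eef_pos': array([ 125.73987775, -534.90535892,  230.38824982]), 'ee_rot': array([[-9.73514253e-01, -2.28625807e-01, -4.88853072e-04],
       [-2.28626324e-01,  9.73512467e-01,  1.86565096e-03],
       [ 4.93686050e-05,  1.92800248e-03, -9.99998140e-01]]), 'contact_force': array([-0.32513511, -0.26644269,  0.26883635]), 'ft_torque': array([ 0.06558162, -0.04064189,  0.06678459]), 'gripper_width': 85.32593144869888}
side {'K': array([[458.24074056,   0.        , 319.52296555],
       [  0.        , 458.24074056, 201.92176511],
       [  0.        ,   0.        ,   1.        ]]), 'D': array([-0.02894015,  0.        ,  0.        ,  0.        ,  0.        ]), 'R': array([[-0.76090001, -0.64875345,
[... 394 characters left out ...]
  ,  0.        ]), 'R': array([[-0.02497164, -0.99943741, -0.02238943],
       [-0.99521304,  0.02697041, -0.09393406],
       [ 0.09448507,  0.01993657, -0.99532663]]), 't': array([  30.01108336,  476.30799002, 1014.09167685])}
wrist {'K': array([[338.07708267,   0.        , 321.73240396],
       [  0.        , 338.07708267, 201.89184397],
       [  0.        ,   0.        ,   1.        ]]), 'D': array([-0.00875133,  0.        ,  0.        ,  0.        ,  0.        ]), 'R': array([[-0.22808782,  0.97363981,  0.00121225],
       [ 0.94031959,  0.21995884,  0.25964819],
       [ 0.25253717,  0.06036249, -0.96570252]]), 't': array([549.19730533, -33.15936559, 376.89824169])}
18.700000000000003
```

View pics/top0.png

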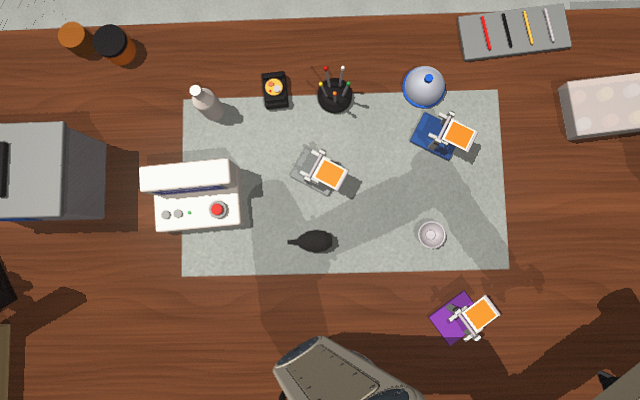

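View pics/side0.png

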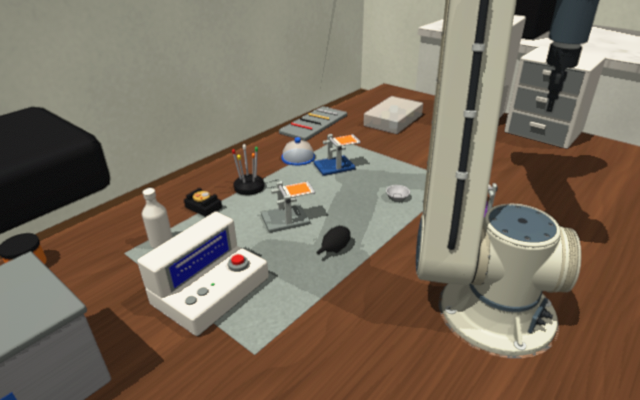

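View pics/wrist0.png

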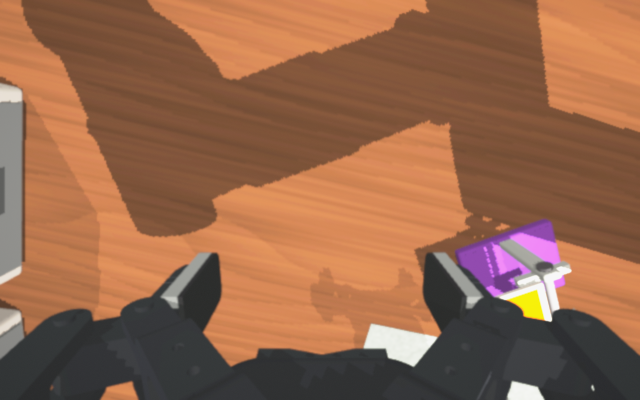

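The top view shows three stands: blue-based at (437,135), grey at (318,172) and purple at (455,318). The red button is at (217,209). The blue base at (437,135) is the one meant, and the purple one is the look-alike. Next I'll crop that area and measure.

```bash
cat > h.py <<'E'
import numpy as np, cv2
from rig import telemetry, grab_frame, get_calibration
def ray(c,uv):
    p=cv2.undistortPoints(np.array([[uv]],float),c["K"],np.array(c["D"]))[0,0]
    R=np.array(c["R"]);d=R.T@np.array([p[0],p[1],1]);return -R.T@np.array(c["t"]),d/np.linalg.norm(d)
def onz(c,uv,z):
    o,d=ray(c,uv);return o+d*(z-o[2])/d[2]
def tri(c1,u1,c2,u2):
    o1,d1=ray(c1,u1);o2,d2=ray(c2,u2)
    s=np.linalg.lstsq(np.c_[d1,-d2],o2-o1,rcond=None)[0]
    a=o1+d1*s[0];b=o2+d2*s[1];return (a+b)/2,np.linalg.norm(a-b)
def proj(c,X):
    rv=cv2.Rodrigues(np.array(c["R"]))[0]
    return cv2.projectPoints(np.array(X,float).reshape(-1,3),rv,np.array(c["t"]),c["K"],np.array(c["D"]))[0].reshape(-1,2)
def blobs(im,lo,hi,amin=20):
    h=cv2.cvtColor(im,cv2.COLOR_RGB2HSV);m=cv2.inRange(h,np.array(lo),np.array(hi))
    n,l,st,ce=cv2.connectedComponentsWithStats(m)
    return [(ce[i],st[i],(l==i).astype(np.uint8)) for i in range(1,n) if st[i][4]>=amin]
E
python3 - <<'E'
from h import *
T=cv2.imread("pics/top0.png")[:,:,::-1].copy();S=cv2.imread("pics/side0.png")[:,:,::-1].copy()
ct,cs=get_calibration("top"),get_calibration("side")
for n,im in(("T",T),("S",S)):
    for nm,lo,hi in(("red",(0,170,120),(6,255,255)),("red2",(174,150,120),(180,255,255)),("orange",(10,200,200),(22,255,255)),("blue",(105,150,60),(120,255,255))):
        for c,st,m in blobs(im,lo,hi,25):
            rr=cv2.minAreaRect(cv2.findContours(m,0,2)[0][0]);print(n,nm,c.round(1),st,[np.round(v,1) for v in rr])
a=cv2.resize(T[95:175,380:510],None,fx=5,fy=5,interpolation=2);b=cv2.resize(T[180:240,150:260],None,fx=5,fy=5)
cv2.imwrite("pics/cb.png",a[:,:,::-1]);cv2.imwrite("pics/cr.png",b[:,:,::-1])
cv2.imwrite("pics/cs.png",cv2.resize(S[120:190,270:380],None,fx=7,fy=7,interpolation=2)[:,:,::-1])
E
```

```text
T red [485.5  32.5] [481  16  10  34  93] [array([485.5,  32.5]), array([33.7,  2.7]), np.float64(77.0)]
T red [216.4 208.8] [212 204  10  11  87] [array([216.5, 209. ]), array([10.,  9.]), np.float64(90.0)]
T orange [459.2 134. ] [446 122  27  26 343] [array([459.2, 134.3]), array([21.7, 17.9]), np.float64(25.2)]
T orange [480.6 313.9] [466 300  29  29 281] [array([480.1, 313.9]), array([19.6, 22.2]), np.float64(53.1)]
T blue [417.8  96.3] [403  71  42  37 146] [array([420.4,  92.5]), array([42.5, 28.2]), np.float64(27.9)]
T blue [428.5  77.7] [425  74   8   8  52] [array([428.5,  77.5]), array([7., 7.]), np.float64(90.0)]
T blue [425.9 130.1] [411 113  31  38 577] [array([427.1, 131.3]), array([21.9, 31.8]), np.float64(26.6)]
T blue [ 14.4 219.3] [  0 218  35   3  50] [array([ 17., 219.]), array([34.,  2.]), np.float64(-0.0)]
S red [237.1 259. ] [232 255  12   9  84] [array([237.5, 259. ]), array([ 8., 11.]), np.float64(90.0)]
S orange [345.5 139.4] [338 137  16   6  56] [array([345.5, 139.3]), array([ 4.3, 14.5]), np.float64(78.7)]
S orange [297.7 188.8] [288 185  21   9 120] [array([298. , 188.7]), array([ 6.6, 19.3]), np.float64(79.7)]
S blue [298.1 161.5] [282 156  33   9  54] [array([298.1, 160.3]), array([ 7.6, 32.1]), np.float64(88.2)]
S blue [332.6 165.9] [315 157  39  18 357] [array([334.1, 165.3]), array([14.1, 37.3]), np.float64(80.5)]
S blue [198.7 260.1] [170 231  58  57 983] [array([199. , 257.8]), array([19.6, 73.5]), np.float64(54.5)]
S blue [  8.9 397. ] [  1 393  15   7  60] [array([  8., 396.]), array([ 6., 14.]), np.float64(90.0)]
```

View pics/cb.png

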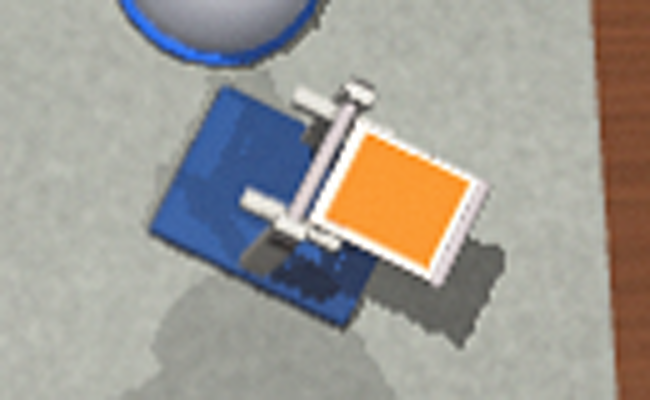

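View pics/cs.png

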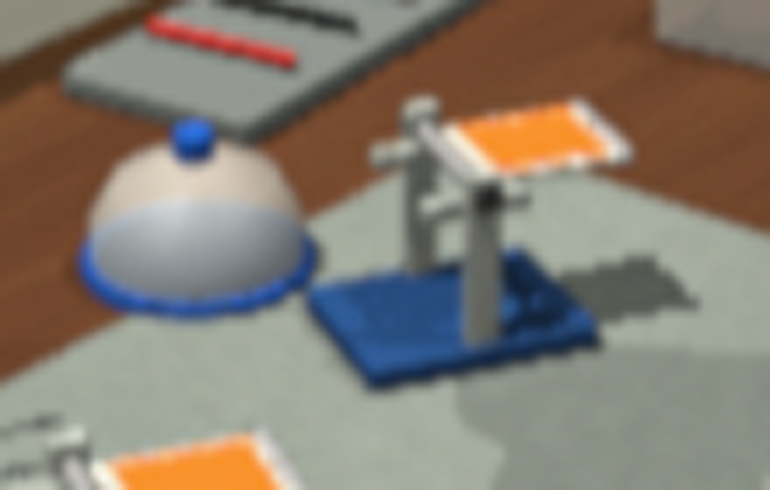

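View pics/cr.png

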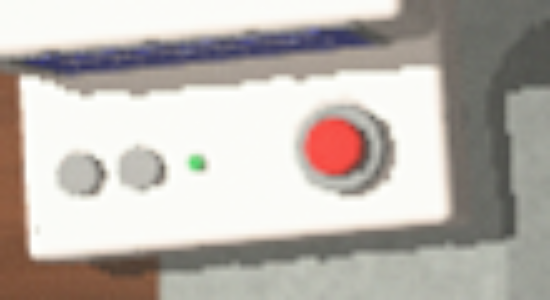

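Run:
```python
from h import *
ct,cs=get_calibration("top"),get_calibration("side")
p,e=tri(ct,(216.4,208.8),cs,(237.1,259));print("button",p,e)
for z in(60,64,68):print(onz(ct,(216.4,208.8),z))
p,e=tri(ct,(459.2,134.2),cs,(345.5,139.4));print("orange centre",p,e)
a,b=[onz(ct,u,88) for u in((476.6,132),(467.4,151.4))];print("rod",a,b,np.linalg.norm(a-b),(a+b)/2)
d=b-a;print("rod normal yaw",np.arctan2(d[1],d[0])-np.pi/2,np.arctan2(d[1],d[0])+np.pi/2)
# base visible corners (top of base z=14)
C=[onz(ct,(380+x/5,95+y/5),14) for x,y in((222,88),(150,232),(345,325))];print(C,[np.linalg.norm(C[i+1]-C[i]) for i in(0,1)]);print("base c",(C[0]+C[2])/2)
v=C[1]-C[2];print("yaw base",np.arctan2(v[1],v[0]))
# rectangle orange in top
T=cv2.imread("pics/top0.png")[:,:,::-1].copy()
m=blobs(T,(10,200,200),(22,255,255),300)[0][2]
box=cv2.boxPoints(cv2.minAreaRect(cv2.findContours(m,0,2)[0][0]))
B=np.array([onz(ct,u,87.5) for u in box]);print(B.round(1),np.linalg.norm(np.diff(B,axis=0),axis=1))
for i in range(2):
    v=B[i+1]-B[i];print(np.degrees(np.arctan2(v[1],v[0])), np.arctan2(v[1],v[0]))
```

```text
button [463.09439932 280.07790401  70.02837046] 1.1173044058188386
[464.36885257 283.36826092  60.        ]
[464.02542293 282.21648127  64.        ]
[463.6819933  281.06470163  68.        ]
orange centre [ 622.92946758 -299.5191093    86.85155189] 0.16901378991376062
rod [ 626.81032699 -340.21761927   88.        ] [ 581.06359071 -315.94696902   88.        ] 51.78637218049493 [ 603.93695885 -328.08229414   88.        ]
rod normal yaw 1.0830132472547866 4.22460590084458
[array([ 700.11346366, -236.6242533 ,   14.        ]), array([ 626.40765455, -196.67045907,   14.        ]), array([ 575.85996075, -292.47306061,   14.        ])] [np.float64(83.83824885225452), np.float64(108.3199326524823)]
base c [ 637.98671221 -264.54865696   14.        ]
yaw base 1.0852949902435198
[[ 615.  -266.8   87.5]
 [ 653.6 -286.8   87.5]
 [ 630.  -331.6   87.5]
 [ 591.6 -311.4   87.5]] [43.44832483 50.60219887 43.32783297]
-27.49178222482984 -0.4798221170645327
-117.76662017641465 -2.055415271024021
```

The crop confirms it. The blue stand's yaw is 1.085, its centre is about (638,-264.5), and the rod's middle is about (604,-328,87). The button top is at about (463,280,68). I'll shut the gripper and move toward the button.

Emit:
arm_command([
  [0,-3.6,2.5,0,0,0,0],
  [0,-3.6,2.5,0,0,0,0],
  [0,-3.6,2.5,0,0,0,0],
  [0,-3.6,2.5,0,0,0,0],
  [0,-3.6,2.5,0,0,0,0],
  [0,-3.6,2.5,0,0,0,0],
  [0,-3.6,2.5,0,0,0,0],
  [0,-3.6,2.5,0,0,0,0],
])

```text
clock: 0.95
eef_pos: [364.6, -267.7, 227.5]
ee_rot: [[-0.976, -0.219, -0.004], [-0.219, 0.976, 0.006], [0.003, 0.007, -1.0]]
contact_force: [0.4, -1.3, -0.3]
gripper_width: -0.1
```

Emit:
arm_command([
  [0,-1.8,4.2,0,0,0,0],
  [0,-1.8,4.2,0,0,0,0],
  [0,-1.8,4.2,0,0,0,0],
  [0,-1.8,4.2,0,0,0,0],
  [0,-1.8,4.2,0,0,0,0],
  [0,-1.8,4.2,0,0,0,0],
  [0,-1.8,4.2,0,0,0,0],
  [0,-1.8,4.2,0,0,0,0],
])

```text
clock: 1.75
eef_pos: [432.3, 106.5, 228.1]
ee_rot: [[-0.976, -0.219, -0.006], [-0.219, 0.976, 0.007], [0.004, 0.008, -1.0]]
contact_force: [1.3, -0.7, -0.4]
gripper_width: 0.2
```

Emit:
arm_command([
  [0,-1.7,4.1,0,0,0,0],
  [0,-1.7,4.1,0,0,0,0],
  [0,-1.7,4.1,0,0,0,0],
  [0,-1.2,3.0,0,0,0,0],
  [0,0,0,0,0,0,0],
  [0,0,0,0,0,0,0],
])

```text
clock: 2.35
eef_pos: [458.5, 282.0, 226.1]
ee_rot: [[-0.974, -0.226, -0.009], [-0.226, 0.974, 0.005], [0.008, 0.007, -1.0]]
contact_force: [0.1, -0.4, 0.7]
gripper_width: -0.2
```

Run:
```python
from h import *
s=telemetry.sense();print(s["eef_pos"])
c=get_calibration("wrist");im=grab_frame("wrist");cv2.imwrite("pics/w1.png",im[:,:,::-1])
for lo,hi in(((0,170,120),(6,255,255)),((174,150,120),(180,255,255))):
    for ce,st,m in blobs(im,lo,hi,40):print(ce,st,[onz(c,ce,z).round(1) for z in(62,66,70)])
S=grab_frame("side");cv2.imwrite("pics/s1.png",S[:,:,::-1])
```

```text
[458.52356852 282.01789591 226.07379134]
[317.35007386 190.64106352] [303 176  29  30 677] [array([462.8, 280. ,  62. ]), array([461.9, 279.8,  66. ]), array([461.1, 279.7,  70. ])]
```

View pics/w1.png

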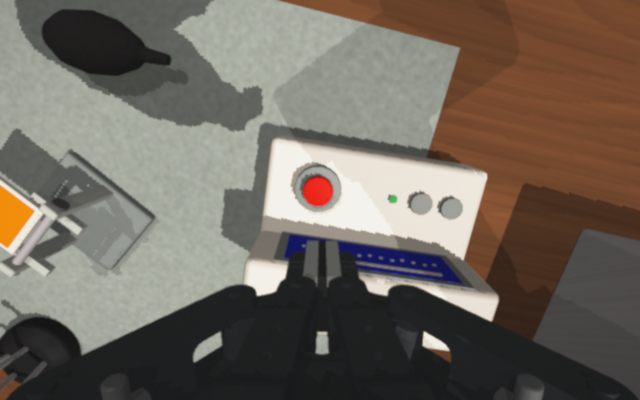

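View pics/s1.png

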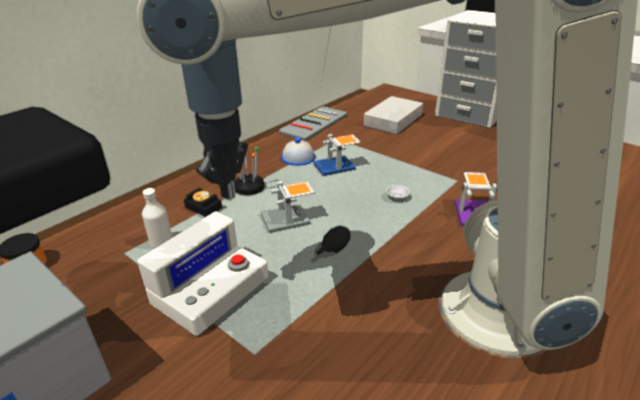

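Wrist view: the red button is at (317,191), which gives (461.5,280,68). That agrees with the two-view value. I'll centre and descend.

Emit:
arm_command([
  [0,-0.25,-0.25,3.0,0,0,0],
  [0,0,0,3.0,0,0,0],
  [0,0,0,3.0,0,0,0],
  [0,0,0,3.0,0,0,0],
  [0,0,0,1.5,0,0,0],
  [0,0,0,0,0,0,0],
])

```text
clock: 3.05
eef_pos: [462.0, 273.9, 90.7]
ee_rot: [[-0.976, -0.217, -0.004], [-0.218, 0.976, 0.01], [0.002, 0.01, -1.0]]
contact_force: [-0.1, -0.1, 1.2]
gripper_width: 0.2
```

Emit:
arm_command([
  [0,-0.1,0.6,0.7,0,0,0],
  [0,0,0,0.7,0,0,0],
  [0,0,0,0.4,0,0,0],
])

```text
clock: 3.35
eef_pos: [463.3, 280.3, 75.0]
ee_rot: [[-0.976, -0.216, 0.0], [-0.216, 0.976, 0.013], [-0.003, 0.012, -1.0]]
contact_force: [-1.6, -0.0, 2.6]
gripper_width: -0.1
```

Emit:
arm_command([
  [0,0,0,0.5,0,0,0],
  [0,0,0,0.5,0,0,0],
  [0,0,0,0,0,0,0],
])

```text
clock: 3.65
eef_pos: [463.9, 280.6, 71.3]
ee_rot: [[-0.976, -0.219, 0.005], [-0.219, 0.976, 0.014], [-0.007, 0.012, -1.0]]
contact_force: [-2.0, -0.4, 3.5]
gripper_width: 0.1
```

Emit:
arm_command([
  [0,0,0,0.5,0,0,0],
  [0,0,0,0.5,0,0,0],
])

```text
clock: 3.85
eef_pos: [464.8, 281.1, 69.3]
ee_rot: [[-0.975, -0.222, 0.01], [-0.221, 0.975, 0.015], [-0.013, 0.013, -1.0]]
contact_force: [-22.6, -8.0, 47.5]
gripper_width: -0.1
```

Emit:
arm_command([
  [0,0,0,-0.3,0,0,0],
])

```text
clock: 3.95
eef_pos: [464.7, 281.1, 74.3]
ee_rot: [[-0.975, -0.222, 0.011], [-0.222, 0.975, 0.016], [-0.014, 0.013, -1.0]]
contact_force: [-1.9, -1.3, 1.6]
gripper_width: -0.5
```

Run:
```python
from h import *
c=get_calibration("wrist");im=grab_frame("wrist");cv2.imwrite("pics/w2.png",im[:,:,::-1])
S=grab_frame("side");cv2.imwrite("pics/s2.png",cv2.resize(S[80:340,100:320],None,fx=2.3,fy=2.3)[:,:,::-1])
s=telemetry.sense();print(s["eef_pos"],s["contact_force"],s["ft_torque"])
```

```text
[465.47482649 281.68098872  74.2074762 ] [ 0.69840511 -0.90500648  3.20006625] [-0.18943785  0.06506495  0.0269334 ]
```

View pics/w2.png

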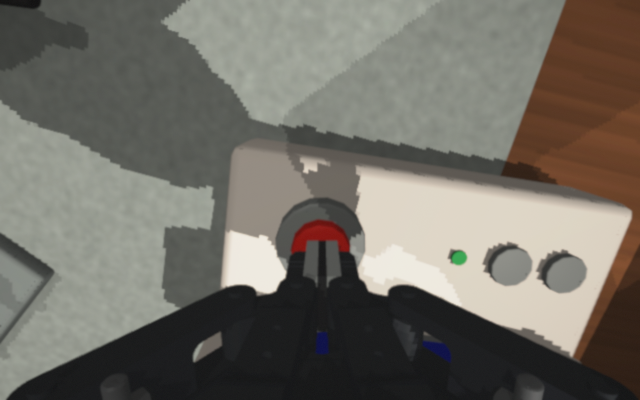

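View pics/s2.png

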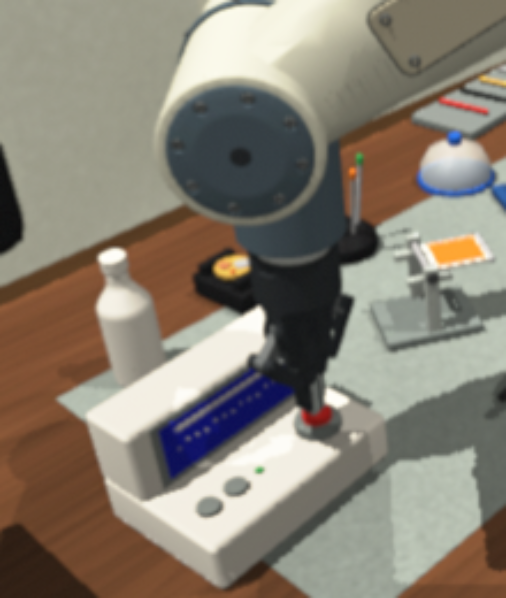

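The fingertip sits on the red cap. Contact was at about z=75, and the 47 N at z=69 was the button's bottom stop. I'll press once more, gently, with a hold.

Emit:
arm_command([
  [0,0.1,0,0.4,0,0,0],
  [0,0,0,0.2,0,0,0],
  [0,0,0,0.1,0,0,0],
])

```text
clock: 4.35
eef_pos: [465.6, 281.7, 69.9]
ee_rot: [[-0.975, -0.224, 0.016], [-0.223, 0.975, 0.018], [-0.02, 0.014, -1.0]]
contact_force: [-7.2, -2.6, 16.2]
gripper_width: 0.2
```

Emit:
arm_command([
  [0,0,0,0.1,0,0,0],
  [0,0,0,0,0,0,0],
])

```text
clock: 4.55
eef_pos: [465.5, 281.7, 70.3]
ee_rot: [[-0.974, -0.224, 0.017], [-0.224, 0.974, 0.018], [-0.02, 0.014, -1.0]]
contact_force: [-1.3, -0.8, 4.9]
gripper_width: 0.3
```

Emit:
arm_command([
  [0,0,0,-1,0,0,0],
  [0,0,0,-4,0,0,0],
  [0,0,0,-4,0,0,0],
  [0,0,0,-4,0,0,0],
  [0,0,0,-3,0,0,0],
  [0,0,0,0,0,0,0],
])

```text
clock: 5.15
eef_pos: [461.8, 278.5, 233.8]
ee_rot: [[-0.975, -0.223, 0.012], [-0.223, 0.975, 0.016], [-0.015, 0.013, -1.0]]
contact_force: [1.0, -0.1, 0.8]
gripper_width: 0.2
```

Emit:
arm_command([
  [0,0.3,-4.5,0,0,0,0],
  [0,0.3,-4.5,0,0,0,0],
  [0,0.3,-4.5,0,0,0,0],
  [0,0.3,-4.5,0,0,0,0],
  [0,0.3,-4.5,0,0,0,0],
  [0,0.3,-4.5,0,0,0,0],
  [0,0.3,-4.5,0,0,0,0],
  [0,0.3,-4.5,0,0,0,0],
])

```text
clock: 5.95
eef_pos: [518.9, -83.3, 222.5]
ee_rot: [[-0.972, -0.233, 0.004], [-0.233, 0.972, 0.02], [-0.008, 0.018, -1.0]]
contact_force: [1.2, 1.0, 0.7]
gripper_width: 0.1
```

Emit:
arm_command([
  [0,0.3,-4.5,0,0,0,-8],
  [0,0.3,-4.5,0,0,0,0],
  [0,0.3,-4.5,0,0,0,0],
  [0,0.3,-4.5,0,0,0,0],
  [0,0.3,-4.5,0,0,0,0],
  [0,0.3,-4.5,0,0,0,0],
  [0,0,0,0,0,0,-8],
  [0,0,0,0,0,0,-8],
])

```text
clock: 6.75
eef_pos: [593.0, -356.1, 203.8]
ee_rot: [[-0.795, -0.607, -0.01], [-0.607, 0.794, 0.029], [-0.009, 0.029, -1.0]]
contact_force: [-0.4, 0.8, 0.4]
gripper_width: -0.2
```

Emit:
arm_command([
  [0,0,0,0,0,0,-8],
  [0,0,0,0,0,0,-8],
  [0,0,0,0,0,0,-8],
  [0,0,0,0,0,0,0],
])

```text
clock: 7.15
eef_pos: [592.1, -356.2, 196.4]
ee_rot: [[-0.464, -0.886, -0.019], [-0.886, 0.463, 0.035], [-0.022, 0.033, -0.999]]
contact_force: [1.2, 0.9, -0.4]
gripper_width: 0.1
```

Run:
```python
from h import *
for n in("wrist","top"):
    im=grab_frame(n);cv2.imwrite(f"pics/{n}3.png",im[:,:,::-1])
    c=get_calibration(n)
    print(n,[(ce.round(1),st[4],onz(c,ce,87.5).round(1)) for ce,st,m in blobs(im,(8,170,170),(24,255,255),60)])
s=telemetry.sense();print(s["eef_pos"],s["ee_rot"],s["joint_positions"])
```

```text
wrist [(array([298.4, 247.2]), np.int32(132), array([ 624. , -326.6,   87.5])), (array([342.9, 246.9]), np.int32(93), array([ 592.8, -309.8,   87.5]))]
top [(array([329.4, 173.1]), np.int32(406), array([538.9,   8.7,  87.5]))]
[ 592.1104035  -356.18210818  196.59928912] [[-0.46850447 -0.88326502 -0.01861375]
 [-0.88319258  0.46773865  0.03451683]
 [-0.02178114  0.03261082 -0.99923076]] [-18.94008519  33.32226805  30.3518768   -1.52501816 -88.68154733
  -8.92695294]
```

View pics/wrist3.png

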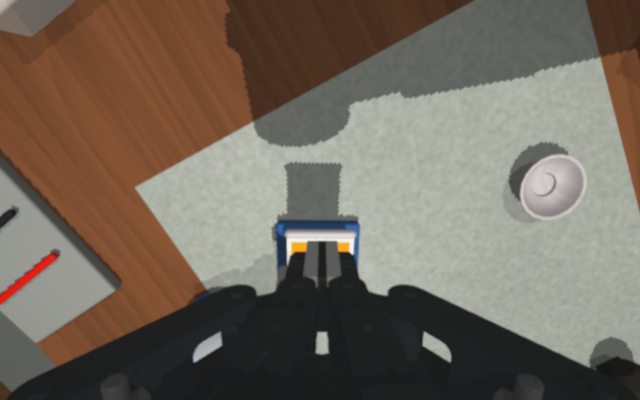

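View pics/top3.png

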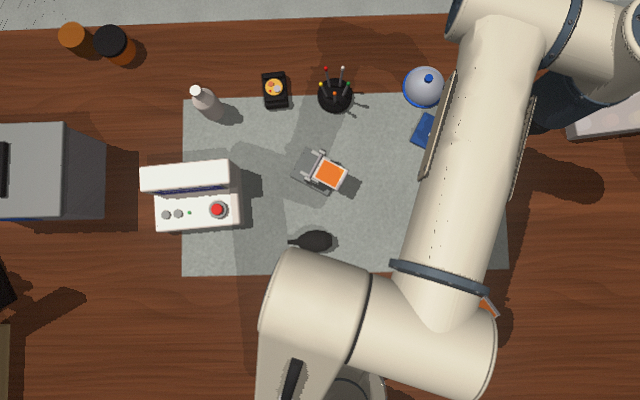

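The wrist view shows the paddle squarely below the fingers, with the rod as a pale bar near row 235, columns 288–355, and the dish off to the right. The top view shows the button back up at (217,209). I'll locate the rod precisely.

Run:
```python
from h import *
im=cv2.imread("pics/wrist3.png");cv2.imwrite("pics/w3c.png",cv2.resize(im[205:275,260:380],None,fx=6,fy=6,interpolation=0))
c=get_calibration("wrist")
for u in((288,235),(355,235),(321,235)):print(onz(c,u,87))
print(-np.array(c["R"]).T@np.array(c["t"]))
```

```text
[ 626.5274908  -339.51498913   87.        ]
[ 579.9536634  -314.03503669   87.        ]
[ 603.6666322  -327.01085687   87.        ]
[ 563.30747374 -419.01044221  336.4737493 ]
```

View pics/w3c.png

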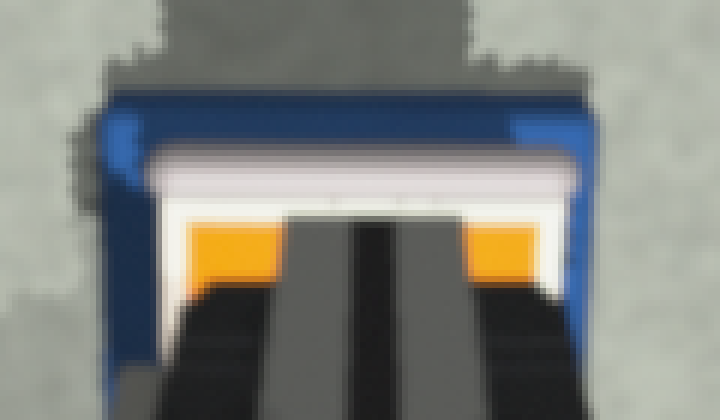

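Rod centre is about (604,-327.5), and both views agree. Now I'll back off along -u and tilt the tip toward the stand.

Emit:
arm_command([
  [0,3.5,0,0,0,0,0],
  [0,0,0,0,0,-8,0],
  [0,0,0,0,0,-8,0],
  [0,0,0,0,0,-8,0],
  [0,0,0,0,0,-8,0],
  [0,0,0,0,0,-8,0],
  [0,0,0,0,0,-5,0],
  [0,0,0,0,0,0,0],
])

```text
clock: 8.05
eef_pos: [576.9, -386.6, 195.3]
ee_rot: [[-0.352, -0.874, 0.334], [-0.571, 0.483, 0.664], [-0.742, 0.043, -0.669]]
contact_force: [-0.6, -0.2, -1.2]
gripper_width: 0.2
```

```bash
cat >> h.py <<'E'
P=np.array([637.5,-264.3,85.]);a=1.085;U=np.array([np.cos(a),np.sin(a),0]);V=np.array([-np.sin(a),np.cos(a),0])
def where(du=None,dz=None):
    s=telemetry.sense();q=s["eef_pos"]-P;R=s["ee_rot"]
    print("u,v,z rel pivot",(q@U).round(1),(q@V).round(1),q[2].round(1),"tool z in u,v,z",(R[:,2]@U).round(3),(R[:,2]@V).round(3),R[2,2].round(3),"y.v",(R[:,1]@V).round(3),"F",s["contact_force"].round(1),"j",s["joint_positions"].round(0))
    if du is not None:
        w=(du-q@U)*U+(0-q@V)*V+(dz-q[2])*np.array([0,0,1.]);print("tool move cm to target",(R.T@w/10).round(2))
E
python3 - <<'E'
from h import *
where(-130,-28)
E
```

```text
u,v,z rel pivot -136.4 -3.5 110.3 tool z in u,v,z 0.743 0.015 -0.669 y.v 0.999 F [-0.6 -0.2 -1.2] j [ -46.   44.   48.  -47. -107.    7.]
tool move cm to target [ 9.84 -0.24  9.74]
```

Emit:
arm_command([
  [0,2.5,0,2.4,0,0,0],
  [0,2.5,0,2.4,0,0,0],
  [0,2.4,0,2.4,0,0,0],
  [0,2.0,0,2.0,0,0,0],
  [0,0,0,0,0,0,0],
])

```text
clock: 8.55
eef_pos: [576.3, -379.6, 62.6]
ee_rot: [[-0.36, -0.873, 0.33], [-0.58, 0.487, 0.653], [-0.73, 0.044, -0.682]]
contact_force: [-0.1, -0.0, 0.3]
gripper_width: -0.1
```

Run:
```python
from h import *
where(-75,-28)
cv2.imwrite("pics/w4.png",grab_frame("wrist")[:,:,::-1])
cv2.imwrite("pics/s4.png",cv2.resize(grab_frame("side")[80:240,240:440],None,fx=3,fy=3)[:,:,::-1])
```

```text
u,v,z rel pivot -130.6 0.2 -22.4 tool z in u,v,z 0.731 0.013 -0.682 y.v 0.999 F [-0.1 -0.   0.3] j [-45.  48.  37. -44. -95.  18.]
tool move cm to target [-3.38  0.08  4.45]
```

View pics/w4.png

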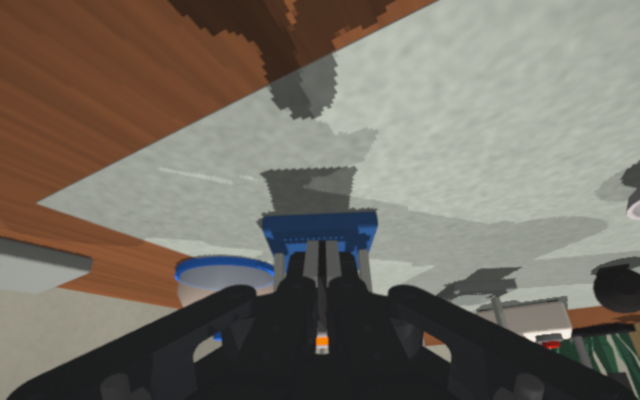

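View pics/s4.png

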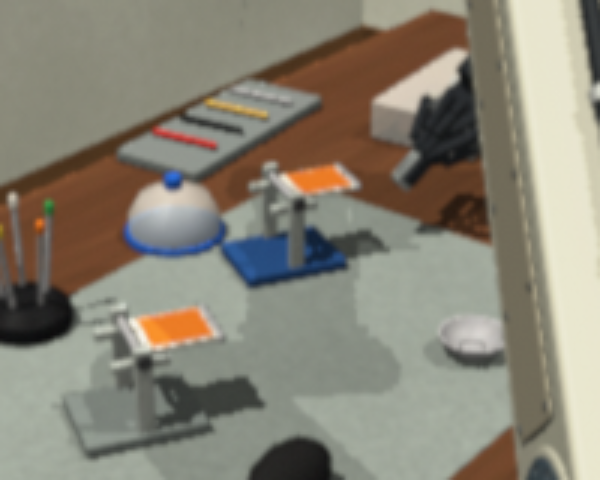

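The side view shows the fingertips at about (405,170), just outside and below the free edge of the blue stand's paddle. I'll move in underneath.

Emit:
arm_command([
  [0,-1.1,0,1.5,0,0,0],
  [0,-1.1,0,1.5,0,0,0],
  [0,-1.1,0,1.3,0,0,0],
  [0,0,0,0,0,0,0],
])

```text
clock: 9.05
eef_pos: [608.9, -332.7, 69.9]
ee_rot: [[-0.349, -0.874, 0.339], [-0.593, 0.486, 0.642], [-0.726, 0.023, -0.688]]
contact_force: [-0.0, -0.4, 0.8]
gripper_width: 0.1
```

Run:
```python
from h import *
where(-51,30)
cv2.imwrite("pics/s5.png",cv2.resize(grab_frame("side")[80:240,240:440],None,fx=3,fy=3)[:,:,::-1])
```

```text
u,v,z rel pivot -73.8 -6.6 -15.1 tool z in u,v,z 0.726 0.0 -0.688 y.v 0.999 F [-0.  -0.4  0.8] j [-41.  45.  33. -45. -90.  16.]
tool move cm to target [-4.82  0.82 -1.45]
```

View pics/s5.png

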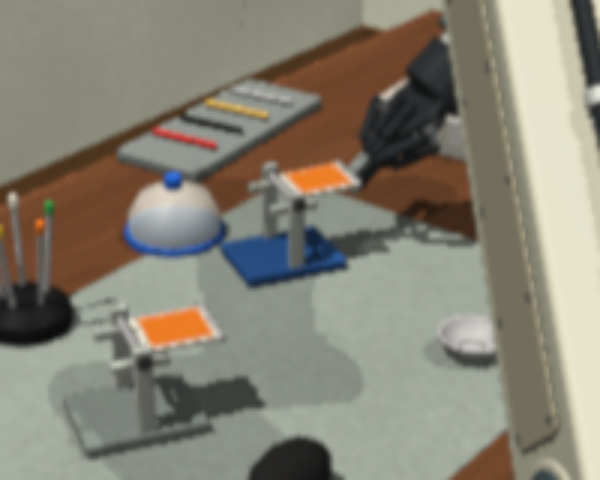

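Emit:
arm_command([
  [0,0.2,0.6,1.4,0,0,0],
  [0,-0.8,0,0,0,0,0],
])

```text
clock: 9.3
eef_pos: [609.6, -318.7, 64.9]
ee_rot: [[-0.35, -0.873, 0.339], [-0.595, 0.487, 0.64], [-0.724, 0.023, -0.69]]
contact_force: [-1.0, -0.1, 0.0]
gripper_width: 0.6
```

Run:
```python
from h import *
where(-51,30)
cv2.imwrite("pics/s6.png",cv2.resize(grab_frame("side")[80:240,240:440],None,fx=3,fy=3)[:,:,::-1])
```

```text
u,v,z rel pivot -61.2 -0.7 -20.1 tool z in u,v,z 0.724 -0.001 -0.69 y.v 0.999 F [-1.  -0.1  0. ] j [-40.  45.  30. -45. -89.  17.]
tool move cm to target [-4.32  0.21 -2.72]
```

View pics/s6.png

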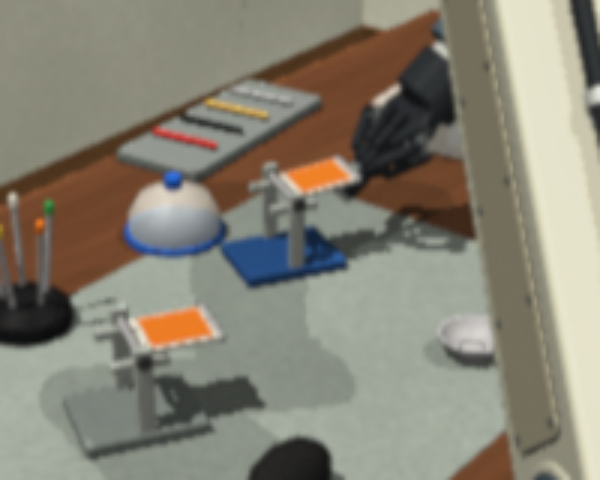

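The rod is now resting on the fingers and the paddle is slightly raised. I'll lift.

Emit:
arm_command([
  [0,-1.1,0,-0.7,0,0,0],
  [0,-1.1,0,-0.7,0,0,0],
  [0,-1.1,0,-0.7,0,0,0],
  [0,-1.0,0,-0.6,0,0,0],
])

```text
clock: 9.75
eef_pos: [617.4, -312.1, 123.4]
ee_rot: [[-0.347, -0.873, 0.343], [-0.598, 0.487, 0.636], [-0.722, 0.016, -0.692]]
contact_force: [-0.1, -0.4, -0.2]
gripper_width: -0.4
```

Run:
```python
from h import *
where(12,45)
cv2.imwrite("pics/s7.png",cv2.resize(grab_frame("side")[80:240,240:440],None,fx=3,fy=3)[:,:,::-1])
```

```text
u,v,z rel pivot -51.6 -4.6 38.4 tool z in u,v,z 0.722 -0.006 -0.692 y.v 1.0 F [-0.1 -0.4 -0.2] j [-39.  41.  33. -45. -92.  12.]
tool move cm to target [-4.86  0.62  4.13]
```

View pics/s7.png

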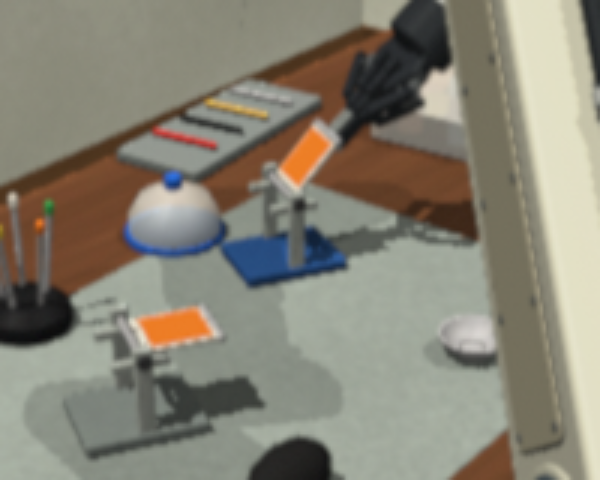

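The flag is at about 50° with the fingers behind it. I'll push it over.

Emit:
arm_command([
  [0,-1.0,0.2,0.8,0,0,0],
  [0,-1.0,0.2,0.8,0,0,0],
  [0,-1.0,0,0.8,0,0,0],
  [0,-1.0,0,0.8,0,0,0],
  [0,-0.9,0,0.8,0,0,0],
  [0,0,0,0,0,0,0],
])

```text
clock: 10.4
eef_pos: [648.1, -248.9, 134.6]
ee_rot: [[-0.344, -0.874, 0.344], [-0.6, 0.486, 0.636], [-0.723, 0.012, -0.691]]
contact_force: [-0.9, -0.8, 0.5]
gripper_width: -0.0
```

Run:
```python
from h import *
where(-110,80)
cv2.imwrite("pics/s8.png",cv2.resize(grab_frame("side")[80:240,240:440],None,fx=3,fy=3)[:,:,::-1])
```

```text
u,v,z rel pivot 18.6 -2.2 49.6 tool z in u,v,z 0.723 -0.007 -0.691 y.v 1.0 F [-0.9 -0.8  0.5] j [-34.  38.  29. -46. -88.   9.]
tool move cm to target [  6.7   -0.02 -11.39]
```

View pics/s8.png

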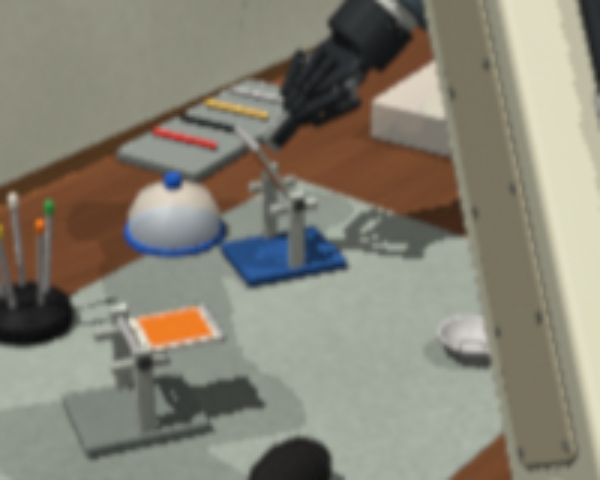

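The flag is past upright and falling over. I'll retreat back and up.

Emit:
arm_command([
  [0,0.8,0,-2.2,0,0,0],
  [0,0.8,0,-2.5,0,0,0],
  [0,0.8,0,-3.5,0,0,0],
  [0,0,0,-4.0,0,0,0],
  [0,0,0,-4.0,0,0,0],
  [0,0,0,0,0,0,0],
  [0,0,0,0,0,0,0],
  [0,0,0,0,0,0,0],
])

```text
clock: 11.25
eef_pos: [579.2, -372.4, 227.4]
ee_rot: [[-0.351, -0.873, 0.339], [-0.598, 0.487, 0.637], [-0.721, 0.021, -0.693]]
contact_force: [-0.4, 0.0, 0.6]
gripper_width: -0.4
```

Run:
```python
from h import *
where()
T=grab_frame("top");cv2.imwrite("pics/t9.png",T[:,:,::-1])
S=grab_frame("side");cv2.imwrite("pics/s9.png",cv2.resize(S[80:240,240:440],None,fx=3,fy=3)[:,:,::-1])
```

```text
u,v,z rel pivot -122.8 1.0 142.4 tool z in u,v,z 0.721 -0.003 -0.693 y.v 1.0 F [-0.4  0.   0.6] j [ -45.   40.   47.  -46. -106.    5.]
```

View pics/s9.png

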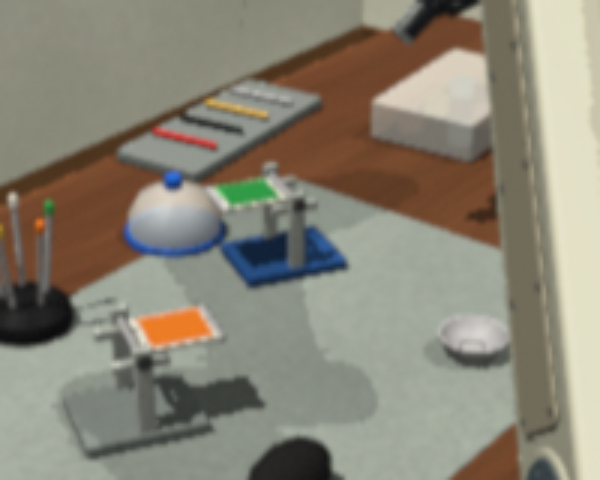

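View pics/t9.png

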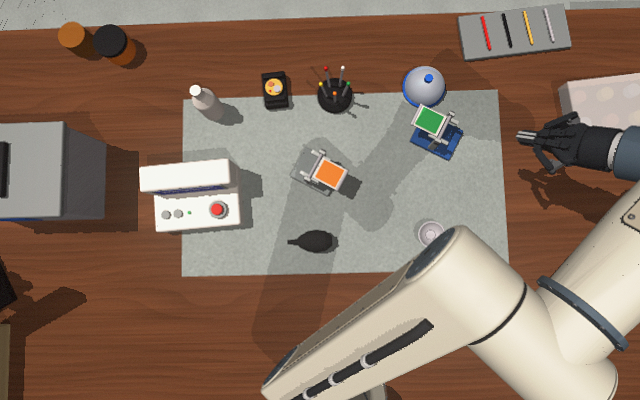

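Both views show the blue stand's flag green up on its far side. The stands, dome and the rest look unmoved, the grey flag is orange up, and the button is up. One numeric check, then I'll hand in.

Run:
```python
from h import *
from rig import workorder
ct,cs=get_calibration("top"),get_calibration("side")
T,S=grab_frame("top"),grab_frame("side")
g=[max(blobs(im[:, :], (50,120,60),(75,255,255),30),key=lambda b:b[1][4])[0] for im in(T,S)]
p,e=tri(ct,g[0],cs,g[1]);print(p,e,(p-P)@U,(p-P)@V)
print("gripped base corners expected",proj(ct,[[700.1,-236.6,14],[626.4,-196.7,14],[575.9,-292.5,14]]).round(1))
T0=cv2.imread("pics/top0.png")[:,:,::-1]
print("red",[blobs(i[180:240,150:260].copy(),(0,170,120),(6,255,255))[0][0] for i in(T0,T)])
cv2.imwrite("pics/c10.png",cv2.resize(T[95:175,380:510],None,fx=5,fy=5,interpolation=2)[:,:,::-1])
```

```text
[ 660.36508945 -230.00041126   87.25115041] 2.009610984327335 41.00724413332545 -4.2047630213657
gripped base corners expected [[424.4 112.6]
 [410.  141.4]
 [449.  160. ]]
red [array([66.44827586, 28.75862069]), array([66.46590909, 28.81818182])]
```

View pics/c10.png

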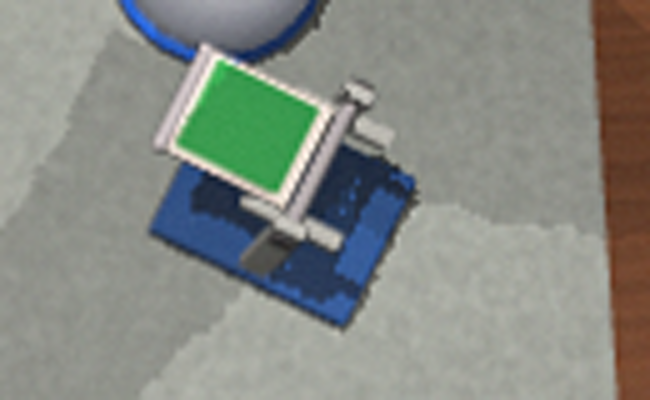

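```bash
python3 -c "
from rig import workorder
print(workorder.hand_in())"
```

```text
the job is handed in; nothing more can be done
None
```

I pressed the red button and let it come back up, then flipped the blue stand's flag over its pivot. I handed the job in at about 11.5 s; no verdict was given.

- **Button:** I pressed it twice with the shut fingertips. The first press ran onto the button's bottom stop at 47 N, which is more than I wanted, so I pressed again more gently and held it (16 N at the bottom). The button is read as fully down from the force and about 5 mm of travel, because the joint itself can't be read. Afterwards its image was back where it started, to within 0.1 px.
- **Flag:** I tilted the fingertip about 46°, lifted the rod from below and pushed the flag past upright, and it fell over by itself. The last check put the green face's centre at z = 87 mm, 41 mm to the far side of the pivot, so it lies flat with green up.
- **Everything else:** The blue base's corners are at the same pixels as at the start. By eye in the pictures, the grey stand's flag is still orange up and the bystanders have not moved. The gripper was well clear of everything when I handed in.

The one disagreement was small: the two-view rays for the green face missed each other by 2 mm, about the stated calibration error.

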